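# Set the angle bracket to the scribed line

### The job

On the plywood marking-out board stand a small steel angle bracket and a U-shaped clip. Push the angle bracket along the board, keeping it flat on the wood, until the front edge of its foot (the edge away from its upright leg) lies on the scribed line that crosses the board, square to the line, and leave it there. Leave the U-shaped clip where it is.

Things in the scene. Friction and masses are not known exactly. Their poses are not given: they have to be found in the camera images.
- board: Marking-out board of plywood, fixed flat to the bench: 160 mm (its x) by 300 mm (its y), 12 mm thick, with a thin flush metal rule along its +x edge. Origin at the centre of its underside; its top is 12 mm above the bench; x points roughly away from the robot, y roughly to the robot's left. No stop or fence on it. A small loose bolt lies past the line, 40 mm from it.
- line (a point): Middle of the scribed line, on the board's top. The dark line, 2 mm wide, runs along the board's x right across the board, 85 mm to the -y side (robot's right) of the board's centre. Axes as the board's.
- bracket: Grey steel L-shaped angle bracket, 0.12 kg, loose on the board, +y of the line. Foot 36 mm (its x) by 50 mm (its y), 4 mm thick; upright leg 36 mm wide, 3 mm thick, 50 mm high along the foot's +y edge (outer face 25 mm to +y of the origin), the side away from the line: push low on that face, towards board -y. Starts up to 12 degrees off square. Origin: centre of the foot's underside.
- edge (a point): Middle of the front edge of the bracket's foot, at its underside: 25 mm to the bracket's -y side of its origin. Axes as the bracket's.
- clip: Grey steel U-shaped clip, 36 by 36 mm and 18 mm high, loose on the board about 80 mm beside the bracket (centre to centre), nearer to or farther from the robot than it; it must stay where it is. Origin at the centre of its underside.
Things that resemble listed ones, but are neither listed nor needed, are in the scene too. What is shaped like the bracket but red is not meant.

How it is judged:
At the end, for the whole second after the job is handed in: The bracket lies still and flat on the board, on the +y side of the line, the middle of its foot's front edge within 10 mm of the line (across it) and 70 mm of the line's middle (along it), square to the line within 10 degrees; the clip is within 20 mm of its start (y of edge in the frame of line between -0.01 and 0.01 m and x of edge in the frame of line between -0.07 and 0.07 m and y of bracket in the frame of line above 0.01 m and angle between the y axis of bracket and the y axis of board, either way round below 0.175 rad and angle between bracket's own z axis and vertical below 0.06 rad and z of bracket in the frame of line below 0.004 m and linear speed of bracket below 0.01 m/s and distance of clip from where it was at the start of the episode below 0.02 m); the robot touches nothing.
It fails at once if the bracket is lifted more than 15 mm off the board (z of bracket in the frame of line above 0.015 m).
It fails at once if the bracket is tipped by more than 30 degrees (angle between bracket's own z axis and vertical above 0.52 rad).
It fails at once if the clip is moved by more than 20 mm (distance of clip from where it was at the start of the episode above 0.02 m).
It also fails if it takes over 35 s, if anything falls off the work surface, if the arm or the gripper's body presses on something with over 40 N, if the wrist force passes 120 N, or if a joint passes its speed limit or range.

### The arm

A 7-joint arm with a two-finger parallel gripper is mounted at the origin on the work surface; the furniture and walls round the work are solid. World frame = base frame: x ahead of the robot, y to its left, z up, the work surface at z = 0. Lengths are in m, angles in rad, forces in N, time in s.
With the tool pointing down it reaches from about 0.4 to 0.875 m from the base axis. Payload 19.3 kg.
Tool frame: the origin (TCP) lies at the very end of the fingers, on their centre line; the grasp point (between the pads) lies bot.grasp_offset behind it (bot.grasp_offset is the distance from the TCP to the grasp point, in m); z points along the fingers, y is the direction in which the jaws open and shut (so a half turn about z gives the same grasp; the last joint's range is limited). The gripper opens to 85 mm and grips with 20 to 120 N. Pads are 22 mm wide; open, the fingers measure 114 mm over their backs; the gripper's body (76 mm by 85 mm) begins 54 mm behind the grasp point. The pads swing forward as they close: fully open they stand 13 mm farther back than shut.
Start: joints at [-1.257, 0.521, -0.036, 1.599, 0.021, 1.021, -0.113], TCP at [0.234, 0.58, 0.231] pointing down, gripper open.
Joint ranges: [-2.91, 2.91], [-0.3, 2.13], [-1.5, 1.42], [0.17, 2.43], [-1.26, 4.41], [0.16, 1.93], [-2.52, 2.52]. Speed limits (rad/s): [1.89, 1.89, 2.39, 2.39, 3.01, 3.01, 3.01].

### API

Orientations are given as [roll, pitch, yaw] about the fixed x, y, z axes, in that order (R = Rz(yaw) Ry(pitch) Rx(roll)).
In Python, from workcell import bot gives the robot as it stands. The module is installed in compiled form; this text tells all that it offers.
- The arm moves only by the shell command python3 -m handwheel 'ROWS' [OPENING] [FORCE]. ROWS is JSON, a list of rows, each a list of 6 numbers: the shift along the tool's x, y, z as a fraction of full scale, then the turn, a rotation vector about the tool's x, y, z as a fraction of full scale. In form: [[x, y, z, rx, ry, rz], ...]. A call has 1 to 8 rows; each row shifts and turns the commanded pose from where the row before left it, along the tool's axes as they then stand; what a row does not reach is not made up. Full scale, the value 1, is 0.025 m for a shift and 360 degrees for a turn. A row lasts 1/8 s, in which the tool goes at most 62.5 mm and 10.7 degrees, less where a joint would pass 70% of its speed; a pose out of reach is approached as far as the arm can. A call with a number of a shift or a turn outside -1 to 1 is refused whole. A call with a gripper value outside its range is refused whole. OPENING is the closure, from -1 (fully open) to 1 (shut), set as the call begins (- or left out, the last holds). The fingers move at their own pace and stop on an object; FORCE is the grip in N (left out, the last holds). Time passes only in rows, so rows that do not move let the fingers close. It gives the time, the measured TCP pose, the force and the opening at its end, in the units of the state.
- bot.observe(): the state, without advancing time (a new reading comes with each control period).
- bot.grab_frame(name): name is "scene" or "side" or "wrist"; returns a dict with "pixels" (420x560x3 uint8, blue, green, red), "vertical_fov" (degrees; the focal length in pixels is half the picture's height over the tangent of half this angle, whatever the lens; pixels are square), "cx", "cy" (the principal point, pixels), "R" (3x3) and "t" (3): a world point X has camera coordinates R X + t. Camera axes: x right, y down, z forward; pixel columns grow to the right and rows downward; lengths in m; the calibration is good to about 2 mm. The wrist camera is an equidistant fisheye: a pixel r from the principal point sees the ray r / f radians off the axis. A picture is of the moment at which its call begins. There is no depth.
- bot.job_done(): hands the job in, once; it reports no verdict.
Trained networks look in a picture, given as the dict that the camera call returned (one of the last four; its "shot" number tells which), for a name from the list of things; names that differ only in an ending like _2 or _b are one class to them, and where a whole thing is asked for, a point or a joint stands for the part that bears it (a point fixed in the world has none). Each returns a list of dicts, best first, with "score" (0 to 1); they miss things now and then, are a little off and sometimes report something else, mostly with a low value. They report only what shows in the picture. A call takes as long as a camera call. They do not tell look-alikes from the thing itself.
- bot.trace(picture, thing): "region" (420x560 bool, what is visible of it) and "point" ([column, row] in pixels, amid what is visible of it).
The state is a dict: "clock": time; "qpos": joint angles; "qd": joint speeds; "joint_efforts": joint torques, N m; "position": TCP position; "tool_rot": TCP orientation; "force": force on the tool from outside, world axes, zero at the start; "moment": the same for the moment, N m; "grip_width": finger opening in m.
Only numpy, scipy, OpenCV 4.12 (cv2) and the standard library are available. Lean on these libraries where they do the work, as an engineer would, in place of code of your own. Each camera call takes 0.05 s, during which the arm holds its last target.

## Working session

There is one attempt and no reset: what is moved stays moved. The work goes in short steps, Python scripts to look and compute and a shell command to move; the robot and the scene stay as the last step left them, time stands still between calls to the robot, and variables do not carry over. Pictures are saved under pics/ and viewed, and the job is handed in when it is done.

```bash
mkdir -p pics; cat > h.py <<'E'
import numpy as np, cv2
from workcell import bot
def f_of(p): return p["pixels"].shape[0]/2/np.tan(np.radians(p["vertical_fov"])/2)
def ray(p,u,v,fish=False):
    f=f_of(p);x=(u-p["cx"])/f;y=(v-p["cy"])/f
    if fish:
        r=np.hypot(x,y); d=np.array([np.sin(r)*x/max(r,1e-9),np.sin(r)*y/max(r,1e-9),np.cos(r)])
    else: d=np.array([x,y,1.])
    R=np.array(p["R"]);return -R.T@np.array(p["t"]),R.T@d
def onz(p,u,v,z,fish=False):
    c,d=ray(p,u,v,fish);return c+d*(z-c[2])/d[2]
def proj(p,X):
    c=np.array(p["R"])@np.array(X)+np.array(p["t"]);f=f_of(p);return [f*c[0]/c[2]+p["cx"],f*c[1]/c[2]+p["cy"]]
E
python3 - <<'E'
from h import *
import pickle
for n in ["scene","side","wrist"]:
    p=bot.grab_frame(n); cv2.imwrite(f"pics/{n}0.png",p["pixels"])
    pickle.dump({k:p[k] for k in p},open(f"{n}0.pkl","wb"))
    print(n,p["vertical_fov"],-np.array(p["R"]).T@np.array(p["t"]))
    for t in ["bracket","clip","board","line"]:
        try:
            for d in bot.trace(p,t)[:4]:
                r=np.array(d["region"]);ys,xs=np.nonzero(r)
                print(t,round(d["score"],2),d["point"],xs.min(),xs.max(),ys.min(),ys.max(),r.sum())
        except Exception as e: print(t,e)
s=bot.observe();print(s["clock"],s["position"],s["tool_rot"],s["grip_width"],s["force"],bot.grasp_offset)
E
```

```text
scene 47.26509123607234 [-0.11746799 -0.85979119  0.48536638]
bracket 0.97 [348.5, 257.9] 325 363 232 273 832
bracket 0.93 [283.4, 291.0] 259 294 261 303 652
bracket 0.88 [278.1, 170.7] 269 292 150 182 513
clip 0.67 [254.0, 182.6] 238 262 174 192 307
board 0.86 [292.9, 205.2] 215 364 162 247 5795
line 0.78 [291.5, 206.2] 215 364 161 246 5974
side 57.12145016438905 [ 0.01078552 -0.86520394  0.57322916]
bracket 0.93 [263.6, 285.1] 249 274 278 293 379
bracket 0.71 [294.4, 166.7] 283 301 156 182 378
bracket 0.68 [326.2, 259.6] 308 339 241 274 522
clip 0.76 [266.2, 181.1] 256 274 175 189 195
board 0.86 [292.8, 207.0] 240 351 162 245 4644
line 0.61 [294.7, 204.0] 240 351 161 246 4744
wrist 65.70646984690485 [0.16113947 0.60904041 0.37424671]
clip 0.69 [11.0, 383.2] 5 20 374 387 157
board 0.7 [15.4, 385.1] 0 38 363 409 1260
line 0.93 [16.7, 385.1] 0 36 364 409 1167
0.75 [0.23402232 0.57951769 0.23131711] [-3.14158098e+00 -2.26061229e-05  2.75776670e+00] 0.08556580456971709 [-0.71741861 -0.30408732 -0.188633  ] 0.0187
```

```bash
python3 - <<'E'
import cv2
a=cv2.imread("pics/scene0.png")[130:330,180:400];cv2.imwrite("pics/sc0z.png",cv2.resize(a,None,fx=3,fy=3,interpolation=2)[:600])
a=cv2.imread("pics/side0.png")[140:310,220:380];cv2.imwrite("pics/sd0z.png",cv2.resize(a,None,fx=3.5,fy=3.5,interpolation=2)[:600])
E
```

```text
(no output)
```

View pics/scene0.png

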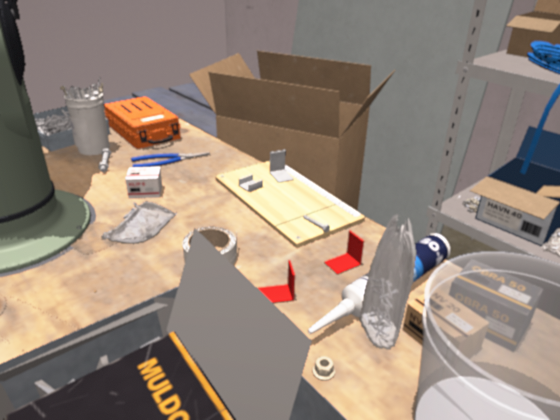

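View pics/sd0z.png

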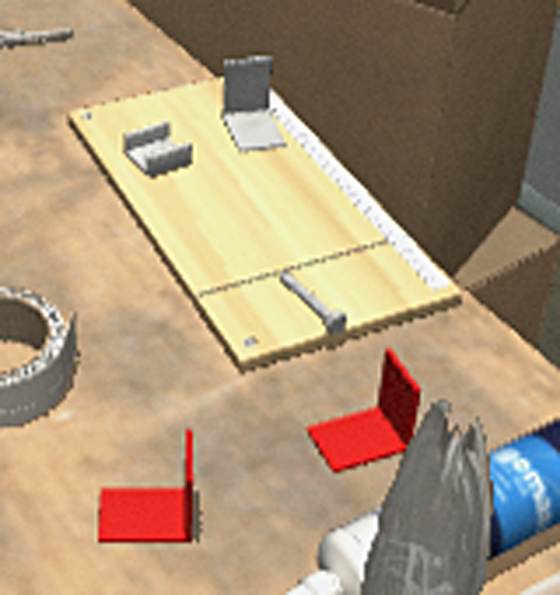

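```bash
sleep 0.1
```

```text
(no output)
```

View pics/sc0z.png

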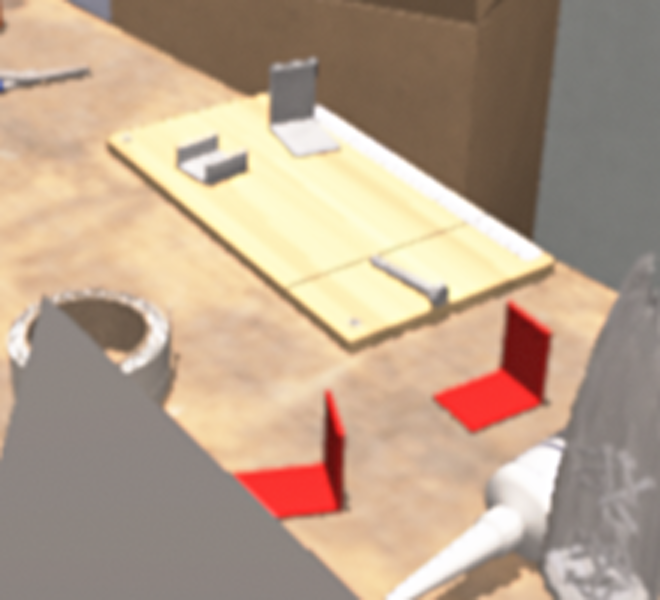

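The grey bracket is at scene px (278,171) and side px (294,167). The red look-alikes, at scene px (348,258) and (283,291), are off the board and red, so they aren't the one meant. The clip is at scene px (254,183). The line shows in the side crop from (200,293) to (388,240).

```bash
python3 - <<'E'
from h import *
import pickle
p=pickle.load(open("side0.pkl","rb"))
q=pickle.load(open("scene0.pkl","rb"))
S=lambda a,b:(220+a/3.5,140+b/3.5)
C=lambda a,b:(180+a/3,130+b/3)
for n,(a,b),z in [("cornL",(70,118),.012),("cornFront",(240,360),.012),("cornR",(462,293),.012),("lineL",(200,293),.012),("lineR",(388,240),.012),
 ("brFL",(237,150),.016),("brFR",(286,147),.016),("brBL",(222,112),.016),("brBR",(270,107),.016),("TL",(223,61),.062),("TR",(270,57),.062)]:
    print("side",n,onz(p,*S(a,b),z).round(4))
for n,(a,b),z in [("cornL",(108,143),.012),("cornFront",(352,343),.012),("cornR",(553,265),.012),("lineL",(291,287),.012),("lineR",(466,226),.012),
 ("brFL",(295,155),.016),("brFR",(340,148),.016),("brBL",(270,122),.016),("TL",(270,66),.062),("TR",(317,60),.062)]:
    print("scene",n,onz(q,*C(a,b),z).round(4))
E
```

```text
side cornL [ 0.3873 -0.0904  0.012 ]
side cornFront [ 0.3535 -0.3778  0.012 ]
side cornR [ 0.5108 -0.3979  0.012 ]
side lineL [ 0.3653 -0.3127  0.012 ]
side lineR [ 0.5036 -0.3301  0.012 ]
side brFL [ 0.4702 -0.1941  0.016 ]
side brFR [ 0.5034 -0.2088  0.016 ]
side brBL [ 0.4879 -0.1458  0.016 ]
side brBR [ 0.5235 -0.1582  0.016 ]
side TL [ 0.4861 -0.1475  0.062 ]
side TR [ 0.5194 -0.1599  0.062 ]
scene cornL [ 0.3848 -0.0912  0.012 ]
scene cornFront [ 0.3512 -0.3813  0.012 ]
scene cornR [ 0.5042 -0.4001  0.012 ]
scene lineL [ 0.3625 -0.3152  0.012 ]
scene lineR [ 0.4971 -0.3329  0.012 ]
scene brFL [ 0.4706 -0.1944  0.016 ]
scene brFR [ 0.5021 -0.2065  0.016 ]
scene brBL [ 0.4901 -0.1443  0.016 ]
scene TL [ 0.4875 -0.1469  0.062 ]
scene TR [ 0.5204 -0.16    0.062 ]
```

```bash
python3 - <<'E'
from h import *
import pickle
p=pickle.load(open("side0.pkl","rb"))
S=lambda a,b:(220+a/3.5,140+b/3.5)
for a,b in [(125,0),(170,35),(210,68),(457,275),(515,200)]: print(onz(p,*S(a,b),0).round(3))
E
```

```text
[ 0.525  0.071 -0.   ]
[ 0.528 -0.002  0.   ]
[ 0.529 -0.065  0.   ]
[ 0.531 -0.372  0.   ]
[ 0.622 -0.328  0.   ]
```

View pics/side0.png

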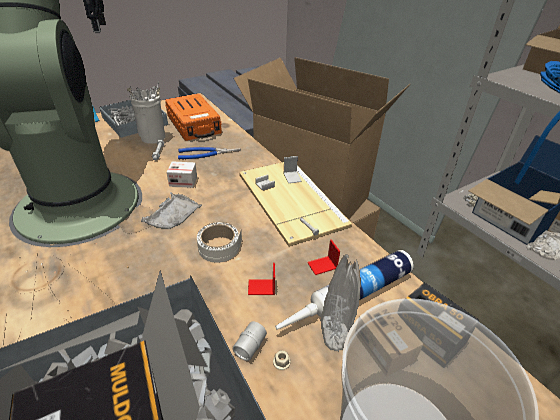

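View pics/wrist0.png

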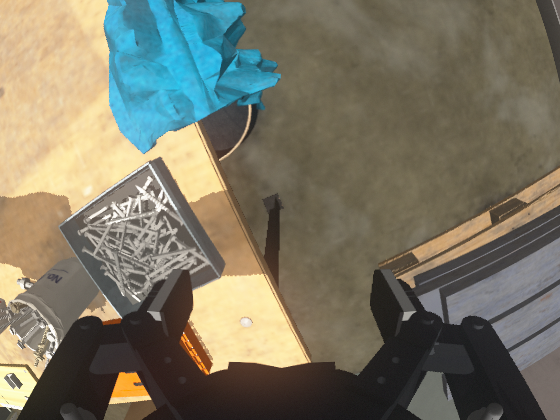

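```bash
python3 - <<'E'
import cv2
a=cv2.imread("pics/scene0.png")[40:240,180:400]
b=cv2.imread("pics/side0.png")[45:245,220:420]
a=cv2.resize(a,(440*9//10*1,0) if 0 else None,fx=2.9,fy=2.9,interpolation=2)
cv2.imwrite("pics/a1.png",a)
cv2.imwrite("pics/b1.png",cv2.resize(b,None,fx=2.9,fy=2.9,interpolation=2))
E
```

```text
(no output)
```

View pics/a1.png

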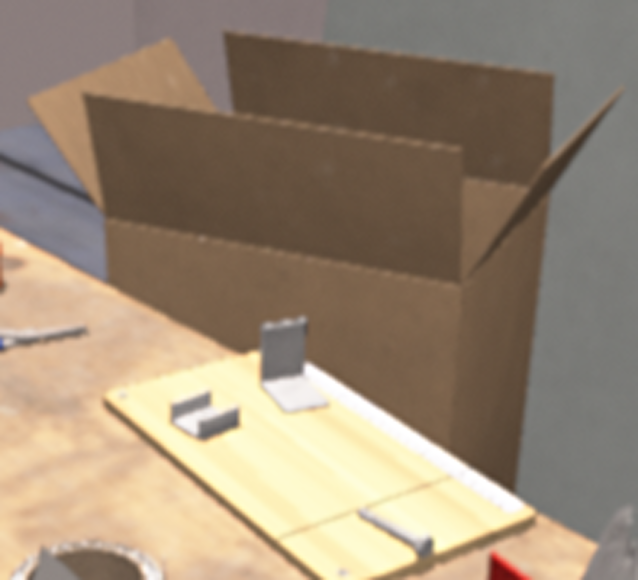

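View pics/b1.png

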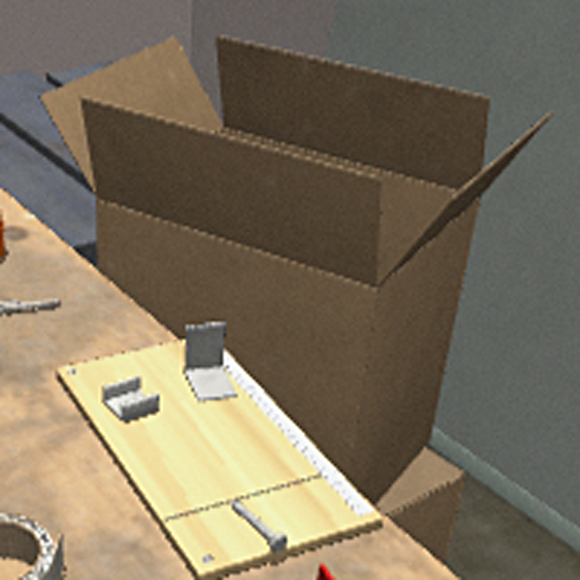

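```bash
python3 - <<'E'
from h import *
import pickle
p=pickle.load(open("side0.pkl","rb"))
q=pickle.load(open("scene0.pkl","rb"))
S=lambda a,b:(220+a/2.9,45+b/2.9)
C=lambda a,b:(180+a/2.9,40+b/2.9)
for n,s,c in [("flapL",(85,98),(87,94)),("flapR",(381,180),(462,147)),("rimL",(98,200),(105,218)),("rimR",(378,285),(461,282)),("sideflaptip",(550,114),(618,90)),("bracketTL",(187,326),(263,325))]:
    a,d=ray(p,*S(*s));b,e=ray(q,*C(*c))
    A=np.stack([d,-e],1);k,*_=np.linalg.lstsq(A,b-a,rcond=None)
    print(n,(a+d*k[0]).round(3),np.linalg.norm(a+d*k[0]-b-e*k[1]).round(4))
E
```

```text
flapL [0.58  0.206 0.138] 0.0003
flapR [ 0.702 -0.141  0.15 ] 0.0025
rimL [0.593 0.205 0.017] 0.0023
rimR [ 0.746 -0.113  0.016] 0.0016
sideflaptip [ 1.044 -0.038  0.117] 0.0025
bracketTL [ 0.487 -0.15   0.063] 0.0
```

```bash
cat >> h.py <<'E'
from scipy.spatial.transform import Rotation as Ro
def sim(rows,pos=None,rpy=None):
    if pos is None:
        s=bot.observe();pos,rpy=s["position"],s["tool_rot"]
    P=np.array(pos);R=Ro.from_euler("xyz",rpy)
    out=[]
    for r in rows:
        P=P+R.apply(np.array(r[:3])*.025);R=R*Ro.from_rotvec(np.array(r[3:])*2*np.pi)
        ty=R.apply([0,1,0]);out.append((P,np.degrees(np.arctan2(ty[1],ty[0]))))
    return out
E
python3 - <<'E'
from h import *
for n in (28,30):
  for yy in(-.3,-.2,):
    o=sim([[-1,yy,0,0,0,.0083]]*n)
    for i in (7,15,23,n-1): print(n,yy,o[i][0].round(3),round(o[i][1],1))
E
```

```text
28 -0.3 [0.37  0.423 0.231] 44.1
28 -0.3 [0.43  0.224 0.231] 20.2
28 -0.3 [0.405 0.019 0.231] -3.7
28 -0.3 [ 0.361 -0.076  0.231] -15.7
28 -0.2 [0.38  0.439 0.231] 44.1
28 -0.2 [0.457 0.252 0.231] 20.2
28 -0.2 [0.452 0.05  0.231] -3.7
28 -0.2 [ 0.418 -0.046  0.231] -15.7
30 -0.3 [0.37  0.423 0.231] 44.1
30 -0.3 [0.43  0.224 0.231] 20.2
30 -0.3 [0.405 0.019 0.231] -3.7
30 -0.3 [ 0.332 -0.119  0.231] -21.6
30 -0.2 [0.38  0.439 0.231] 44.1
30 -0.2 [0.457 0.252 0.231] 20.2
30 -0.2 [0.452 0.05  0.231] -3.7
30 -0.2 [ 0.393 -0.091  0.231] -21.6
```

```bash
python3 -m handwheel '[[-1,-0.2,0,0,0,0.0083],[-1,-0.2,0,0,0,0.0083],[-1,-0.2,0,0,0,0.0083],[-1,-0.2,0,0,0,0.0083],[-1,-0.2,0,0,0,0.0083],[-1,-0.2,0,0,0,0.0083],[-1,-0.2,0,0,0,0.0083],[-1,-0.2,0,0,0,0.0083]]' 0.765 40
python3 -m handwheel '[[-1,-0.2,0,0,0,0.0083],[-1,-0.2,0,0,0,0.0083],[-1,-0.2,0,0,0,0.0083],[-1,-0.2,0,0,0,0.0083],[-1,-0.2,0,0,0,0.0083],[-1,-0.2,0,0,0,0.0083],[-1,-0.2,0,0,0,0.0083],[-1,-0.2,0,0,0,0.0083]]'
python3 - <<'E'
from h import *
for yy in(.2,.3,.4):
    o=sim([[-1,yy,0,0,0,.0083]]*13)
    for i in (7,11,12): print(yy,o[i][0].round(3),round(o[i][1],1))
E
```

```text
clock: 1.75
position: [0.3813, 0.438, 0.2313]
tool_rot: [-3.142, 0.0, 2.337]
force: [-0.5, 0.1, -0.3]
grip_width: 0.0105
clock: 2.75
position: [0.4576, 0.2505, 0.2313]
tool_rot: [3.142, -0.0, 1.92]
force: [-0.8, 0.4, -0.8]
grip_width: 0.0103
0.2 [0.53  0.061 0.231] -3.9
0.2 [ 0.535 -0.04   0.231] -15.9
0.2 [ 0.533 -0.066  0.231] -18.8
0.3 [0.549 0.065 0.231] -3.9
0.3 [ 0.564 -0.039  0.231] -15.9
0.3 [ 0.565 -0.065  0.231] -18.8
0.4 [0.569 0.068 0.231] -3.9
0.4 [ 0.594 -0.037  0.231] -15.9
0.4 [ 0.597 -0.064  0.231] -18.8
```

```bash
python3 -m handwheel '[[-1,0.2,0,0,0,0.0083],[-1,0.2,0,0,0,0.0083],[-1,0.2,0,0,0,0.0083],[-1,0.2,0,0,0,0.0083],[-1,0.2,0,0,0,0.0083],[-1,0.2,0,0,0,0.0083],[-1,0.2,0,0,0,0.0083],[-1,0.2,0,0,0,0.0083]]'
python3 -m handwheel '[[-1,0.2,0,0,0,0.0083],[-1,0.2,0,0,0,0.0083],[-1,0.2,0,0,0,0.0083],[-1,0.2,0,0,0,0.0083],[-1,0.2,0,0,0,0.0083],[0,0,0,0,0,0]]'
python3 - <<'E'
from h import *
import pickle
p=bot.grab_frame("wrist");cv2.imwrite("pics/w1.png",p["pixels"]);pickle.dump(p,open("w1.pkl","wb"))
E
```

```text
clock: 3.75
position: [0.5303, 0.0615, 0.2313]
tool_rot: [-3.142, 0.0, 1.503]
force: [0.8, -0.5, -0.7]
grip_width: 0.0102
clock: 4.5
position: [0.5332, -0.0666, 0.2314]
tool_rot: [3.141, 0.001, 1.241]
force: [0.1, 0.4, -0.1]
grip_width: 0.01
```

View pics/w1.png

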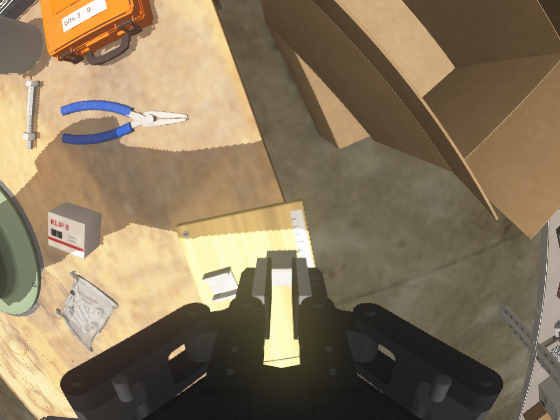

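```bash
python3 -m handwheel '[[-0.65,0,1,0,0,0.0022],[-0.65,0,1,0,0,0],[-0.6,0,1,0,0,0],[0,0,1,0,0,0],[0,0,1,0,0,0],[0,0,1,0,0,0],[0,0,1,0,0,0],[0,0,0.7,0,0,0]]'
python3 -m handwheel '[[0,0,0.4,0,0,0],[0,0,0.3,0,0,0],[0,0,0,0,0,0]]'
python3 - <<'E'
from h import *
import pickle
for n in("scene","side"):
  p=bot.grab_frame(n);pickle.dump(p,open(n+"1.pkl","wb"))
  a=p["pixels"][130:260,220:380] if n=="scene" else p["pixels"][130:260,220:380]
  cv2.imwrite(f"pics/{n}1.png",cv2.resize(a,None,fx=4.5,fy=4.5,interpolation=2))
E
```

```text
clock: 5.55
position: [0.5179, -0.1083, 0.0377]
tool_rot: [-3.141, -0.0, 1.232]
force: [0.3, 0.5, -0.3]
grip_width: 0.0097
clock: 5.92
position: [0.5181, -0.1088, 0.0213]
tool_rot: [-3.142, -0.0, 1.232]
force: [0.1, 0.6, -0.4]
grip_width: 0.0102
```

View pics/scene1.png

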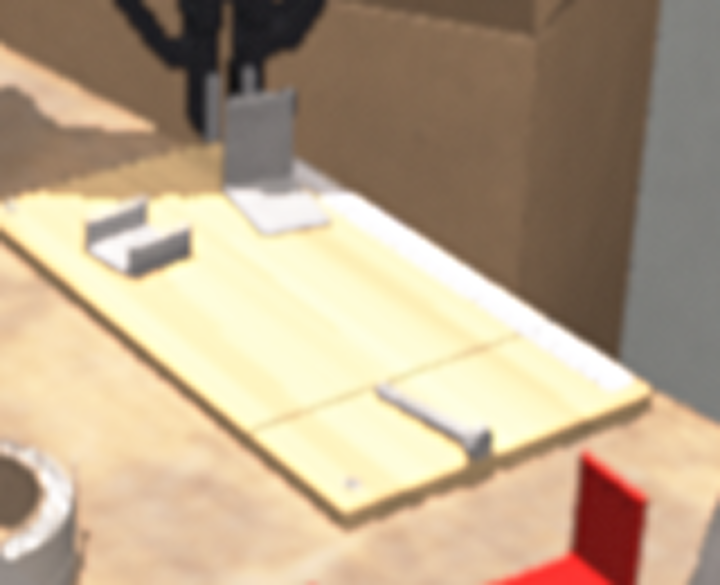

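View pics/side1.png

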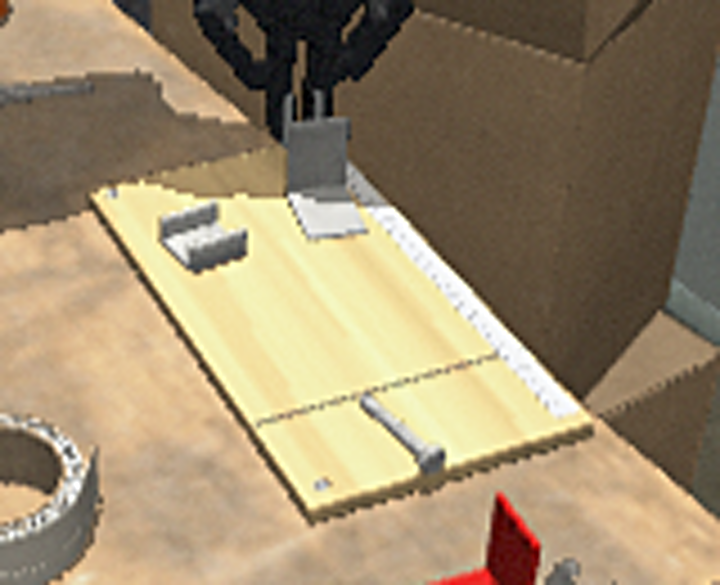

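```bash
python3 - <<'E'
from h import *
o=sim([[-.4,0,0.03,0,0,0]]*3+[[-.4,0,0,0,0,-.0035]]*10+[[-.4,0,0,0,0,0]]*2)
for a in o: print(a[0].round(4),round(a[1],1))
E
python3 -m handwheel '[[-0.4,0,0.04,0,0,0],[-0.4,0,0.04,0,0,0],[-0.3,0,0,0,0,0],[-0.2,0,0,0,0,0],[-0.2,0,0,0,0,0],[-0.3,0,0,0,0,0],[0,0,0,0,0,0]]'
python3 - <<'E'
from h import *
import pickle
for n in("side",):
  p=bot.grab_frame(n);pickle.dump(p,open(n+"2.pkl","wb"))
  a=p["pixels"][130:260,220:380]
  cv2.imwrite(f"pics/{n}2.png",cv2.resize(a,None,fx=4.5,fy=4.5,interpolation=2))
E
```

```text
[ 0.515  -0.1183  0.021 ] -19.4
[ 0.5117 -0.1277  0.0202] -19.4
[ 0.5083 -0.1371  0.0195] -19.4
[ 0.505  -0.1466  0.0195] -18.2
[ 0.5019 -0.1561  0.0195] -16.9
[ 0.499  -0.1656  0.0195] -15.7
[ 0.4963 -0.1753  0.0195] -14.4
[ 0.4938 -0.185   0.0195] -13.1
[ 0.4915 -0.1947  0.0195] -11.9
[ 0.4895 -0.2045  0.0195] -10.6
[ 0.4876 -0.2143  0.0195] -9.4
[ 0.486  -0.2242  0.0195] -8.1
[ 0.4846 -0.2341  0.0195] -6.8
[ 0.4834 -0.244   0.0195] -6.8
[ 0.4822 -0.2539  0.0195] -6.8
clock: 6.9
position: [0.5028, -0.1519, 0.0193]
tool_rot: [3.142, 0.0, 1.231]
force: [-0.1, -0.0, -0.5]
grip_width: 0.0104
```

View pics/side2.png

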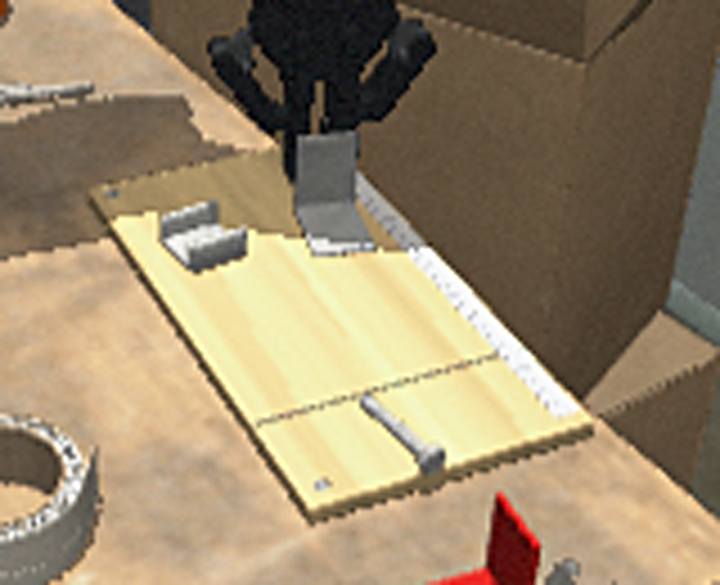

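```bash
python3 -m handwheel '[[-0.4,0,0,0,0,-0.0043],[-0.4,0,0,0,0,-0.0043],[-0.4,0,0,0,0,-0.0043],[-0.4,0,0,0,0,-0.0043],[-0.4,0,0,0,0,-0.0043],[-0.4,0,0,0,0,-0.0043],[-0.3,0,0,0,0,-0.0043],[-0.2,0,0,0,0,-0.0043]]'
python3 -m handwheel '[[0,0,0,0,0,0]]'
python3 - <<'E'
from h import *
import pickle
for n in("side","scene"):
  p=bot.grab_frame(n);pickle.dump(p,open(n+"3.pkl","wb"))
  a=p["pixels"][130:260,220:380]
  cv2.imwrite(f"pics/{n}3.png",cv2.resize(a,None,fx=4.5,fy=4.5,interpolation=2))
E
```

```text
clock: 7.95
position: [0.4848, -0.2218, 0.0193]
tool_rot: [-3.142, 0.0, 1.449]
force: [-0.9, 1.3, 0.5]
grip_width: 0.01
clock: 8.07
position: [0.4849, -0.2216, 0.0193]
tool_rot: [3.141, 0.0, 1.448]
force: [-0.4, 0.0, 0.9]
grip_width: 0.0101
```

View pics/side3.png

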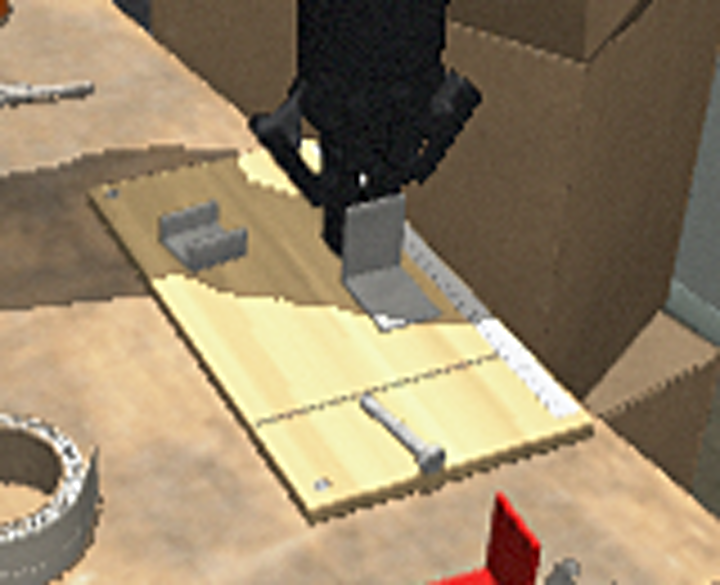

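View pics/scene3.png

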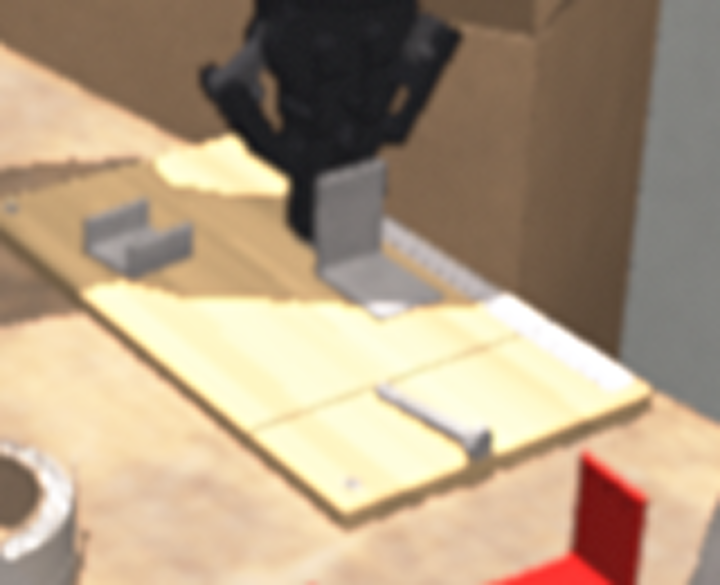

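```bash
cat >> h.py <<'E'
def Z(a,b): return (220+a/4.5,130+b/4.5)
def report(p,FL,FR,LL,LR,TL=None,TR=None):
    fl,fr=[onz(p,*Z(*x),.016)[:2] for x in (FL,FR)];l,r=[onz(p,*Z(*x),.012)[:2] for x in (LL,LR)]
    ang=lambda v:np.degrees(np.arctan2(v[1],v[0]))
    d=(r-l)/np.linalg.norm(r-l);n=np.array([-d[1],d[0]])
    print("edge",fl.round(4),fr.round(4),"ang",ang(fr-fl).round(1),"line",l.round(4),r.round(4),ang(r-l).round(1),"dist",[(x-l)@n.round(5) for x in (fl,fr,(fl+fr)/2)])
    if TL: 
        tl,tr=[onz(p,*Z(*x),.062)[:2] for x in (TL,TR)]
        print("top",tl.round(4),tr.round(4),ang(tr-tl).round(1),"dist",[(x-l)@n-.05 for x in(tl,tr)])
E
python3 - <<'E'
from h import *
import pickle
report(pickle.load(open("side3.pkl","rb")),(385,330),(441,316),(258,425),(498,355),(345,206),(404,196))
report(pickle.load(open("scene3.pkl","rb")),(385,315),(441,299),(257,429),(519,339),(317,172),(382,159))
E
```

```text
edge [ 0.4603 -0.2874] [ 0.4933 -0.2924] ang -8.6 line [ 0.3644 -0.3151] [ 0.5024 -0.3308] -6.5 dist [np.float64(0.038320924942716536), np.float64(0.037085378714867445), np.float64(0.037703151828791984)]
top [ 0.4672 -0.2351] [ 0.5003 -0.2429] -13.3 dist [np.float64(0.04112049477990984), np.float64(0.03710299990510041)]
edge [ 0.4617 -0.286 ] [ 0.4906 -0.2915] ang -10.8 line [ 0.3634 -0.3145] [ 0.4971 -0.3329] -7.8 dist [np.float64(0.04165198871896889), np.float64(0.04011502559753329), np.float64(0.04088350715825109)]
top [ 0.4691 -0.2317] [ 0.5006 -0.2404] -15.4 dist [np.float64(0.04640839830434207), np.float64(0.04212123898180323)]
```

```bash
python3 -m handwheel '[[-0.3,0,0,0,0,0],[-0.3,0,0,0,0,0],[-0.2,0,0,0,0,0],[-0.2,0,0,0,0,0],[-0.1,0,0,0,0,0],[-0.1,0,0,0,0,0],[0,0,0,0,0,0]]'
python3 - <<'E'
from h import *
import pickle
for n in("side","scene"):
  p=bot.grab_frame(n);pickle.dump(p,open(n+"4.pkl","wb"))
  a=p["pixels"][130:260,220:380]
  cv2.imwrite(f"pics/{n}4.png",cv2.resize(a,None,fx=4.5,fy=4.5,interpolation=2))
E
```

```text
clock: 9.05
position: [0.4812, -0.2512, 0.0193]
tool_rot: [-3.142, 0.0, 1.448]
force: [-0.3, -0.2, -0.2]
grip_width: 0.0103
```

View pics/side4.png

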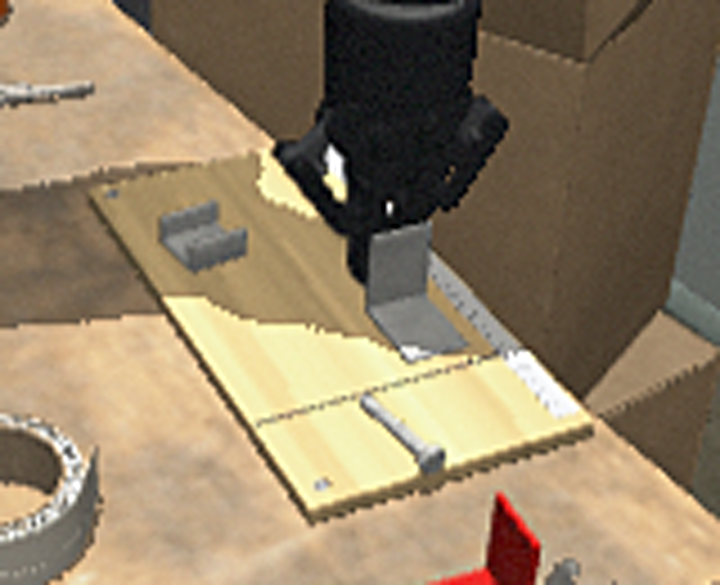

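View pics/scene4.png

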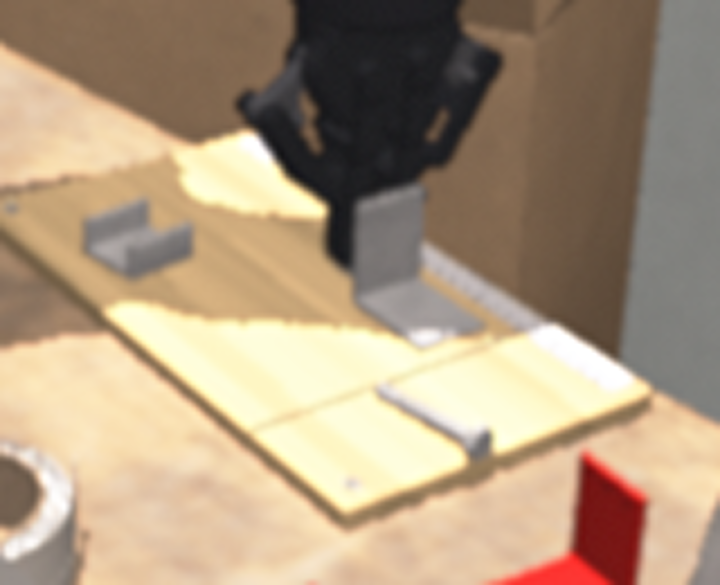

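```bash
python3 - <<'E'
from h import *
import pickle
a=pickle.load(open("side4.pkl","rb"))["pixels"][195:225,290:340];b=pickle.load(open("scene4.pkl","rb"))["pixels"][185:215,290:340]
cv2.imwrite("pics/z4.png",np.vstack([cv2.resize(x,None,fx=10,fy=10,interpolation=2) for x in(a,b)]))
report(pickle.load(open("side4.pkl","rb")),(407,361),(468,346),(258,425),(498,355),(370,236),(430,225))
report(pickle.load(open("scene4.pkl","rb")),(423,344),(484,326),(257,429),(519,339),(355,201),(422,187))
E
```

```text
edge [ 0.455  -0.3148] [ 0.49   -0.3206] ang -9.5 line [ 0.3644 -0.3151] [ 0.5024 -0.3308] -6.5 dist [np.float64(0.010549475249096663), np.float64(0.008703393004294038), np.float64(0.009626434126695352)]
top [ 0.4627 -0.2651] [ 0.496  -0.2725] -12.6 dist [np.float64(0.010790679058590262), np.float64(0.007192766573504365)]
edge [ 0.4571 -0.3141] [ 0.4883 -0.3201] ang -10.8 line [ 0.3634 -0.3145] [ 0.4971 -0.3329] -7.8 dist [np.float64(0.01316043107526119), np.float64(0.01148193298949768), np.float64(0.012321182032379436)]
top [ 0.463  -0.2629] [ 0.4949 -0.2716] -15.2 dist [np.float64(0.014657206301198739), np.float64(0.010390952242832818)]
```

View pics/z4.png

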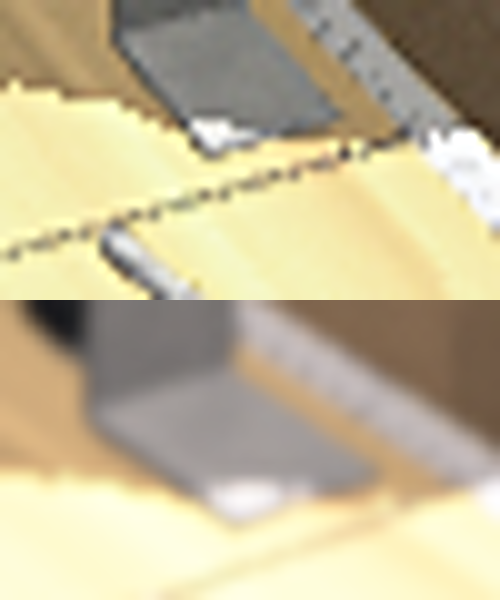

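```bash
python3 -m handwheel '[[-0.15,0,0,0,0,0],[-0.1,0,0,0,0,0],[-0.05,0,0,0,0,0],[-0.02,0,0,0,0,0],[0,0,0,0,0,0]]'
cat > fit.py <<'E'
from h import *
import pickle,sys
from scipy.optimize import minimize
tag=sys.argv[1]
def hulls(x,y,yaw):
    c,s=np.cos(yaw),np.sin(yaw);M=np.array([[c,-s],[s,c]])
    out=[]
    for (y0,y1,z0,z1) in [(-.025,.025,0,.004),(.022,.025,0,.05)]:
        P=[]
        for a in(-.018,.018):
            for b in(y0,y1):
                for z in(z0,z1):
                    q=M@[a,b];P.append([q[0]+x,q[1]+y,z+.012])
        out.append(P)
    return out
for n in("side","scene"):
    p=bot.grab_frame(n);pickle.dump(p,open(f"{n}{tag}.pkl","wb"))
    a=p["pixels"][130:260,220:380];cv2.imwrite(f"pics/{n}{tag}.png",cv2.resize(a,None,fx=4.5,fy=4.5,interpolation=2))
    best=None
    for d in bot.trace(p,"bracket"):
        w=onz(p,*d["point"],.02)
        print("cand",round(d["score"],2),np.round(d["point"],0),w.round(3))
        if .36<w[0]<.54 and -.34<w[1]<-.1 and best is None: best=d
    if best is None: continue
    reg=np.array(best["region"]).astype(np.float32)
    u=cv2.resize(reg[130:260,220:380],None,fx=8,fy=8,interpolation=cv2.INTER_LINEAR)
    u=(u>.5)
    def mask(v):
        m=np.zeros(u.shape,np.uint8)
        for P in hulls(*v):
            q=np.array([[(a-220+.5)*8-.5,(b-130+.5)*8-.5] for a,b in (proj(p,X) for X in P)],np.float32)
            cv2.fillConvexPoly(m,cv2.convexHull(np.round(q).astype(np.int32)),1)
        return m>0
    def cost(v):
        v=np.array([v[0]/100,v[1]/100,v[2]/10]);m=mask(v);return 1-(m&u).sum()/(m|u).sum()
    b=None
    for y0 in(-.2,-.1,-.3):
        r=minimize(cost,[46.5 if 0 else 47.6,-29.0,y0*10],method="Nelder-Mead",options=dict(initial_simplex=[[47.6,-29,y0*10],[48.6,-29,y0*10],[47.6,-28,y0*10],[47.6,-29,y0*10+1]]))
        if b is None or r.fun<b.fun:b=r
    v=np.array([b.x[0]/100,b.x[1]/100,b.x[2]/10])
    L={"side":((258,425),(498,355)),"scene":((257,429),(519,339))}[n]
    l,rr=[onz(p,*Z(*x),.012)[:2] for x in L];dd=(rr-l)/np.linalg.norm(rr-l);nn=np.array([-dd[1],dd[0]])
    e=v[:2]-.025*np.array([-np.sin(v[2]),np.cos(v[2])])
    print(n,"pose",v.round(4),"deg",np.degrees(v[2]).round(1),"IoU",1-b.fun,"edge dist",((e-l)@nn).round(4),"along",((e-l)@dd).round(3),"line deg",np.degrees(np.arctan2(dd[1],dd[0])).round(1))
    z=cv2.resize(p["pixels"][160:230,280:350],None,fx=8,fy=8,interpolation=2)
    for P in hulls(*v):
        q=np.array([[(a-280+.5)*8,(c-160+.5)*8] for a,c in (proj(p,X) for X in P)],np.float32)
        cv2.polylines(z,[cv2.convexHull(q.astype(np.int32))],True,(0,0,255),1)
    cv2.imwrite(f"pics/fit_{n}{tag}.png",z)
E
python3 fit.py 5
python3 -c "
import cv2,numpy as np
cv2.imwrite('pics/f5.png',cv2.resize(np.hstack([cv2.imread('pics/fit_side5.png'),cv2.imread('pics/fit_scene5.png')]),(800,400)))"
```

```text
clock: 9.78
position: [0.4802, -0.259, 0.0193]
tool_rot: [-3.142, -0.0, 1.448]
force: [0.6, 0.2, -0.2]
grip_width: 0.0099
cand 0.88 [263. 285.] [ 0.246 -0.456  0.02 ]
cand 0.84 [328. 264.] [ 0.382 -0.474  0.02 ]
cand 0.8 [315. 198.] [ 0.489 -0.285  0.02 ]
side pose [ 0.4768 -0.2971 -0.1135] deg -6.5 IoU 0.94772829821943 edge dist 0.0056 along 0.11 line deg -6.5
cand 0.8 [350. 256.] [ 0.387 -0.467  0.02 ]
cand 0.71 [284. 288.] [ 0.252 -0.459  0.02 ]
cand 0.57 [312. 195.] [ 0.48  -0.285  0.02 ]
scene pose [ 0.4763 -0.2965 -0.1139] deg -6.5 IoU 0.9256072750447337 edge dist 0.0082 along 0.11 line deg -7.8
```

View pics/f5.png

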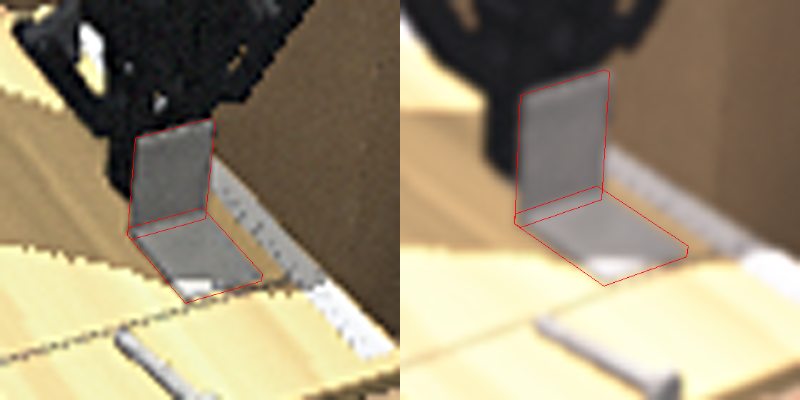

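The model fit agrees in both views: the bracket is square to the line (−6.5°), with about 6–7 mm still to go.

```bash
python3 -m handwheel '[[-0.12,0,0,0,0,0],[-0.08,0,0,0,0,0],[-0.06,0,0,0,0,0],[0,0,0,0,0,0]]'
python3 fit.py 6
python3 -c "
import cv2,numpy as np
cv2.imwrite('pics/f6.png',cv2.resize(np.hstack([cv2.imread('pics/fit_side6.png'),cv2.imread('pics/fit_scene6.png')]),(800,400)))"
```

```text
clock: 10.48
position: [0.4794, -0.2657, 0.0193]
tool_rot: [-3.142, 0.0, 1.447]
force: [0.4, 0.3, 0.5]
grip_width: 0.01
cand 0.67 [317. 198.] [ 0.493 -0.288  0.02 ]
cand 0.6 [260. 286.] [ 0.241 -0.454  0.02 ]
cand 0.55 [328. 261.] [ 0.388 -0.468  0.02 ]
side pose [ 0.4761 -0.3043 -0.1155] deg -6.6 IoU 0.9447045861451591 edge dist -0.0016 along 0.11 line deg -6.5
cand 0.88 [310. 199.] [ 0.467 -0.294  0.02 ]
cand 0.81 [349. 256.] [ 0.386 -0.467  0.02 ]
cand 0.62 [284. 294.] [ 0.244 -0.468  0.02 ]
scene pose [ 0.4747 -0.3045 -0.1223] deg -7.0 IoU 0.9459157664765141 edge dist 0.0 along 0.109 line deg -7.8
```

View pics/f6.png

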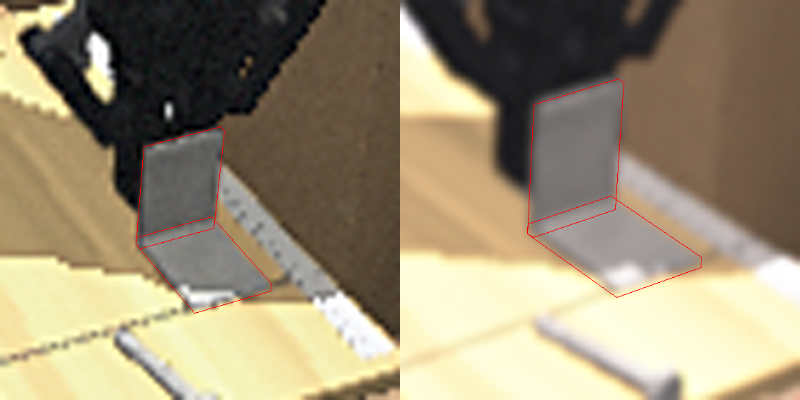

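```bash
python3 -m handwheel '[[0.3,0,0,0,0,0],[0.6,0,0,0,0,0],[0.6,0,-0.2,0,0,0],[0.6,0,-1,0,0,0],[0.3,0,-1,0,0,0],[0,0,-1,0,0,0],[0,0,-1,0,0,0],[0,0,0,0,0,0]]'
python3 fit.py 7
python3 - <<'E'
from h import *
import pickle
for n in("side","scene"):
  a=pickle.load(open(n+"0.pkl","rb"));b=pickle.load(open(n+"7.pkl","rb"))
  d=bot.trace(bot.grab_frame(n),"clip")
  print(n,[(x["score"],x["point"]) for x in d])
cv2.imwrite('pics/f7.png',cv2.resize(np.hstack([cv2.imread('pics/fit_side7.png'),cv2.imread('pics/fit_scene7.png')]),(800,400)))
E
```

```text
clock: 11.68
position: [0.4878, -0.205, 0.126]
tool_rot: [3.139, 0.0, 1.449]
force: [-0.8, -0.2, -0.7]
grip_width: 0.0103
cand 0.95 [315. 201.] [ 0.483 -0.295  0.02 ]
cand 0.79 [260. 285.] [ 0.24  -0.453  0.02 ]
cand 0.73 [328. 260.] [ 0.39  -0.467  0.02 ]
side pose [ 0.4745 -0.3045 -0.1396] deg -8.0 IoU 0.8684729218158496 edge dist -0.002 along 0.108 line deg -6.5
cand 0.87 [349. 255.] [ 0.387 -0.465  0.02 ]
cand 0.67 [283. 291.] [ 0.247 -0.462  0.02 ]
cand 0.56 [316. 196.] [ 0.483 -0.292  0.02 ]
scene pose [ 0.4748 -0.3043 -0.1336] deg -7.7 IoU 0.9430192962542565 edge dist 0.0002 along 0.109 line deg -7.8
side [(0.58, [263.8, 183.8])]
scene []
```

View pics/f7.png

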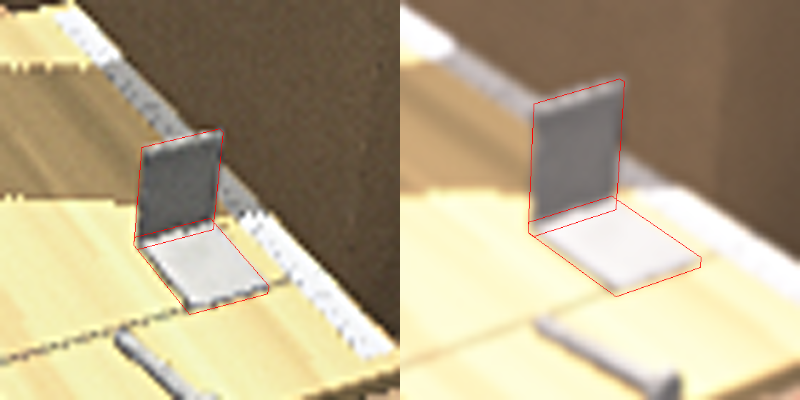

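View pics/side7.png

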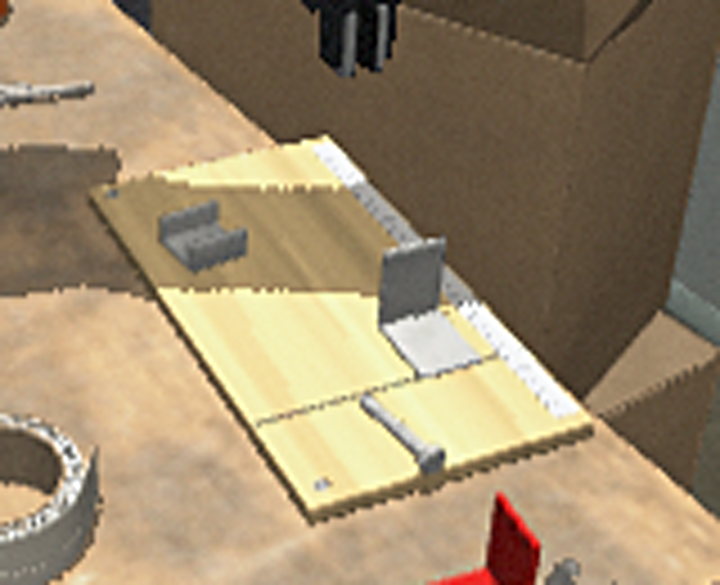

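```bash
python3 -c "
from workcell import bot
print(bot.job_done())"
```

```text
the job is handed in; nothing more can be done
None
```

I pushed the grey bracket along the board with nearly closed fingers, low on its upright leg, turning it square on the way. I then backed off and up and handed the job in at about 12 s of the 35 s; no verdict is reported.

**Last checks, after retreating:**

| Check | Side view | Scene view | Limit |
|---|---|---|---|
| Front edge to line | −2.0 mm | +0.2 mm | ±10 mm |
| Bracket angle off the line | about 1.5° | about 0.1° | 10° |

- **Along the line:** the edge is roughly 30 mm from the line's middle (limit 70 mm).
- **Bracket:** it stands flat in both pictures. I checked this by eye only.
- **Robot:** the gripper is clear, with the fingertips at 126 mm height.

**What disagreed or failed:**
- **Side fit:** the side-view fit after retreating was weaker (overlap 0.87, against 0.94 for the scene view).
- **Views and calibration:** the two views differ by about 2 mm, which is within the calibration.
- **Clip:** the network missed it in the last scene picture and gave a slightly shifted point in the side one. By eye, in the side pictures from just before the push to the end, it has not moved.

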